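# Unfold the vise crank and clamp the blank snugly

### The job

Unfold the crank handle of the small bench vise until it stands upright, then turn the crank clockwise with it so that the moving jaw pushes the grey nest blank square against the packing plate on the back stop and holds it snugly there. Tighten only until you feel the blank firmly trapped, since more marks the soft metal; do not push the jaw or the blank directly, leave the handle upright, let go, and leave the other things on the bench alone.

Things in the scene. Friction and masses are not known exactly. Their poses are not given: they have to be found in the camera images.
- vise: Fixed quick-action bench vise: dark steel bed 240 x 84 x 12 mm with a grey gear housing 90 x 80 mm (top 56 mm above the bench, with a 60 mm high boss) at one end. Origin on the bench; local x runs along the bed in the direction the jaw closes, z up. Bed from x = -110 to +130 mm, housing from x = -105 to -15 mm. The crank's upright axis is at local x = -60 mm, y = 0. With the crank at its start (joint 0) the arm points along local -y.
- crank_axis (a point): Point on the crank's vertical axis, at the height of the handle's fold pivot (86 mm above the bench).
- handle_pivot (a point): Fold pivot of the handle at the outer end of the flat steel crank arm (12 mm wide, its top 74 mm above the bench), 55 mm from the crank axis and 86 mm above the bench; turns with the crank. The fold axis is level and at right angles to the crank arm. The clevis round it is 18 mm across and 92 mm high.
- grip_point (a point): Point on the centre line of the handle, 45 mm from the fold pivot and 13 mm from the handle's free end. The handle has a black round grip, 18 mm in diameter, 13 to 58 mm from the pivot, which spins freely on its spindle. Folded, it lies level above the crank arm, its free end over the crank axis; the fingers can straddle it there (the crank arm and its 15 mm hub below are narrower than the grip, down to the boss, 40 mm in diameter, whose top is 60 mm above the bench).
- handle (a joint): Fold angle of the handle, rad: 0 = folded flat over the arm, 1.57 = upright at its stop. It folds up and outward about the pivot and stays where it is left by friction (0.05 N m).
- crank (a joint): Crank angle, rad: 0 at the start, grows clockwise seen from above, to 2.75 at most. One rad moves the jaw 20 mm. Turning it free takes about 4.5 N at the upright handle (55 mm radius), and 1 N more for every 2.75 N of clamping. The drive holds by friction when let go (up to about 12 N of clamping stays, however much it had been tightened). It is stiff: once the blank is trapped the clamping force climbs tens of newtons in a millimetre of jaw travel.
- jaw: Moving steel jaw, 70 mm wide, 36 mm high, driven by the crank. Origin on the bed under the middle of its clamping face; local x points to the back stop.
- back_stop: Fixed steel back jaw, bolted across the bed at a setting that varies, 70 mm wide and 36 mm high. Origin on the bed under the middle of its clamping face, which looks along local -x towards the moving jaw. A metal packing plate, 62 mm wide, is fixed to that face and stands 3 to 13 mm proud of it; its thickness differs each time and is not measured, so the blank meets it sooner than the stop's face.
- nest_blank: Loose milled grey metal block 44 (x, between the jaws) x 70 (y) x 28 mm (z), about 0.33 kg, lying on the bed between the jaws with a gap on either side; the jaws close on its 44 mm width. Origin at the centre of its underside. Soft metal: more than 40 N of clamping marks it; less than 6 N does not hold it.
- vial: Bystander: dropper bottle, 31 mm in diameter, 94 mm high, standing. Origin at the centre of its underside.
- grease_tin: Bystander: flat round tin, 54 mm in diameter, 24 mm high. Origin at the centre of its underside.
- hex_key: Bystander: long hex key, 32 x 132 x 6 mm, lying. Origin at the centre of its underside.
- connector: Bystander: grey round connector, 25 mm in diameter, 32 mm high, standing. Origin at the centre of its underside.
There are look-alikes about, which are no part of the job. Leave any yellow look-alike of the nest_blank alone.

How it is judged:
By the outcome, as a careful person would: the job done as asked, in the order asked, and still so for the second after the job is handed in, with the robot touching nothing.
It also fails if it takes over 51 s, if anything falls off the work surface, if the arm or the gripper's body presses on something with over 40 N, if the wrist force passes 120 N, or if a joint passes its speed limit or range.

### The arm

A 6-joint arm with a two-finger parallel gripper is mounted at the origin on the work surface; the furniture and walls round the work are solid. World frame = base frame: x ahead of the robot, y to its left, z up, the work surface at z = 0. Lengths are in m, angles in degrees, forces in N, time in s.
With the tool pointing down it reaches from about 0.35 to 0.725 m from the base axis. Payload 4.3 kg.
Tool frame: the origin (TCP) lies at the very end of the fingers, on their centre line; the grasp point (between the pads) lies 19 mm behind it; z points along the fingers, y is the line along which they close (so a half turn about z gives the same grasp; the last joint's range is limited). The gripper opens to 85 mm and grips with 20 to 120 N. Pads are 22 mm wide; open, the fingers measure 114 mm over their backs; the gripper's body (76 mm by 85 mm) begins 54 mm behind the grasp point. The pads swing forward as they close: fully open they stand 13 mm farther back than shut.
Start: joints at [-80.747, 21.618, 4.641, 73.018, 0, 83.68], TCP at [0.154, -0.554, 0.231] pointing down, gripper open.
Joint ranges: [-156.06, 156.06], [-48.1, 94.91], [-58.44, 69.94], [-101.28, 121.22], [-78.64, 73.56], [-180, 180]. Speed limits (degrees/s): [147.25, 147.25, 180, 180, 180, 180].

### API

Orientations are given as a 3x3 rotation matrix whose columns are the frame's x, y, z axes.
In Python, from workcell import observe, grab_frame, camera_info, finish_job, recognise, silhouettes gives the robot as it stands.
- The arm moves only by the tool drive_tool, never from a script. Its argument "rows" is a list of rows, each a list of 7 numbers: the turn, a rotation vector about the world's x, y, z in degrees, then the shift along the world's x, y, z in m, then the finger opening in m, from 0 to 0.0854. In form: [[ax, ay, az, tx, ty, tz, jaw], ...]. A call has 1 to 10 rows; each row shifts and turns the commanded pose from where the row before left it; what a row does not reach is not made up. A row lasts 1/8 s, in which the tool goes at most 62.5 mm and 10.7 degrees, less where a joint would pass 70% of its speed; a pose out of reach is approached as far as the arm can. A call with a gripper value outside its range is refused whole. The fingers move at their own pace and stop on an object; "grip_force" is the grip in N (left out, the last holds). Time passes only in rows, so rows that do not move let the fingers close. It gives the time, the measured TCP pose, the force, the opening and the grip force at its end, in the units of the state.
- observe(): the state, without advancing time (a new reading comes with each control period).
- grab_frame(name): name is "side" or "top"; returns the picture (480x640x3 uint8, red, green, blue); there is no depth.
- camera_info(name): a dict with "vertical_fov" (degrees; the focal length in pixels is half the picture's height over the tangent of half this angle, whatever the lens; pixels are square), "cx", "cy" (the principal point, pixels), "k1" (the pictures are not rectified: a ray, as slopes to the right and down, at radius r is drawn at 1 + k1 r^2 times it, then the intrinsics apply), "rvec" (rotation vector, rad) and "tvec" (3), from world to camera coordinates, as OpenCV has them. Camera axes: x right, y down, z forward; pixel columns grow to the right and rows downward; lengths in m; the calibration is good to about 2 mm. A picture is of the moment at which its call begins. camera_info takes no time and is no camera call.
- finish_job(): hands the job in; it is judged then, once.
Trained networks look in the newest picture that a camera, given by its name, has taken for a name from the list of things; names that differ only in an ending like _2 or _b are one class to them, and where a whole thing is asked for, a point or a joint stands for the part that bears it (a point fixed in the world has none). Each returns a list of dicts, best first, with "confidence" (0 to 1); they miss things now and then, are a little off and sometimes report something else, mostly with a low value. They report only what shows in the picture. A call takes as long as a camera call. They do not tell look-alikes from the thing itself.
- recognise(camera, query): "position" ([x, y, z] in m, in world coordinates, good to about 4 mm: the middle of the surface that is visible of it).
- silhouettes(camera, query): "mask" (480x640 bool, what is visible of it).
The state is a dict: "clock": time; "joint_pos": joint angles; "joint_vel": joint speeds; "tau": joint torques, N m; "tcp_pos": TCP position; "tcp_rot": TCP orientation; "contact_force": force on the tool from outside, world axes, zero at the start; "torque": the same for the moment, N m; "gripper_width": opening from 0.0 (shut) to 1.0 (fully open); "gripper_force": force on a finger pad.
Only numpy, scipy, OpenCV 4.12 (cv2) and the standard library are available. Lean on these libraries where they do the work, as an engineer would, in place of code of your own. Each camera call takes 0.05 s, during which the arm holds its last target. There are 200 camera calls.

## Working session

There is one attempt and no reset: what is moved stays moved. The work goes in short steps, Python scripts to look and compute and a tool call to move; the robot and the scene stay as the last step left them, time stands still between calls to the robot, and variables do not carry over. Pictures are saved under pics/ and viewed, at most 10 in all, crops included, and the job is handed in when it is done.

Besides the shell and the picture viewer there is one more tool, called as name(argument=value, ...) on one line, values as JSON. drive_tool: Moves the arm, as the interface text tells. Its arguments: {"type":"object","properties":{"rows":{"type":"array"},"grip_force":{"type":"number"}},"required":["rows"]}

```bash
mkdir -p pics; ls
cat > h.py <<'E'
import numpy as np, cv2
from workcell import *
def cam(n):
    c=camera_info(n); f=240/np.tan(np.radians(c["vertical_fov"])/2)
    R=cv2.Rodrigues(np.array(c["rvec"],float))[0]; return c,f,R,np.array(c["tvec"],float)
def proj(n,P):
    c,f,R,t=cam(n); p=np.atleast_2d(P)@R.T+t; s=p[:,:2]/p[:,2:]; r2=(s**2).sum(1,keepdims=True)
    return s*(1+c["k1"]*r2)*f+[c["cx"],c["cy"]]
def atz(n,uv,z):
    c,f,R,t=cam(n); d=(np.atleast_2d(uv)-[c["cx"],c["cy"]])/f; s=d.copy()
    for _ in range(20): s=d/(1+c["k1"]*(s**2).sum(1,keepdims=True))
    r=np.c_[s,np.ones(len(s))]@R; o=-R.T@t
    return o+r*((z-o[2])/r[:,2])[:,None]
def save(n,fn,crop=None,k=1):
    im=grab_frame(n)
    if crop: im=im[crop[1]:crop[3],crop[0]:crop[2]]
    im=cv2.resize(im,None,fx=k,fy=k,interpolation=cv2.INTER_CUBIC); cv2.imwrite("pics/"+fn,im[:,:,::-1])
E
python3 - <<'E'
from h import *
save("top","t0.png"); save("side","s0.png")
for n in ["top","side"]:
    for q in ["vise","crank_axis","handle_pivot","grip_point","handle","crank","jaw","back_stop","nest_blank","vial","grease_tin","hex_key","connector"]:
        print(n,q,[(np.round(d["position"],3).tolist(),round(d["confidence"],2)) for d in recognise(n,q)[:3]])
print(observe()["clock"], observe()["contact_force"])
E
```

```text
pics
top vise [([0.578, 0.089, 0.054], 0.61)]
top crank_axis [([0.577, 0.088, 0.056], 0.74)]
top handle_pivot [([0.557, 0.124, 0.1], 0.66), ([0.574, -0.049, 0.048], 0.32)]
top grip_point [([0.557, 0.123, 0.105], 0.64)]
top handle [([0.578, 0.087, 0.054], 0.64), ([0.562, 0.125, 0.094], 0.57), ([0.696, 0.243, 0.023], 0.21)]
top crank [([0.558, 0.118, 0.099], 0.57)]
top jaw [([0.584, 0.063, 0.048], 0.62), ([0.58, 0.001, 0.04], 0.52)]
top back_stop [([0.577, -0.051, 0.049], 0.81)]
top nest_blank [([0.343, 0.066, 0.029], 0.93), ([0.44, -0.026, 0.03], 0.72), ([0.577, 0.003, 0.042], 0.63)]
top vial [([0.561, 0.122, 0.099], 0.24)]
top grease_tin [([0.696, 0.246, 0.025], 0.65), ([0.573, -0.049, 0.049], 0.64)]
top hex_key [([0.568, -0.174, -0.001], 0.51)]
top connector [([0.742, -0.094, 0.022], 0.43)]
side vise [([0.594, 0.083, 0.053], 0.85)]
side crank_axis []
side handle_pivot [([0.566, 0.119, 0.089], 0.96)]
side grip_point [([0.564, 0.12, 0.099], 0.6)]
side handle [([0.565, 0.117, 0.103], 0.68)]
side crank [([0.567, 0.119, 0.091], 0.73), ([0.534, 0.31, 0.046], 0.37)]
side jaw [([0.585, 0.061, 0.051], 0.61)]
side back_stop [([0.579, -0.055, 0.047], 0.83)]
side nest_blank [([0.346, 0.058, 0.027], 0.89), ([0.587, 0.001, 0.039], 0.61), ([0.446, -0.028, 0.03], 0.58)]
side vial [([0.538, 0.306, 0.046], 0.7), ([0.74, -0.096, 0.02], 0.61)]
side grease_tin [([0.703, 0.24, 0.027], 0.82)]
side hex_key [([0.58, -0.056, 0.049], 0.67), ([0.571, -0.175, 0.009], 0.46)]
side connector [([0.74, -0.097, 0.022], 0.74)]
1.4 [ 0.46136159 -0.57477332  0.16269232]
```

View pics/t0.png

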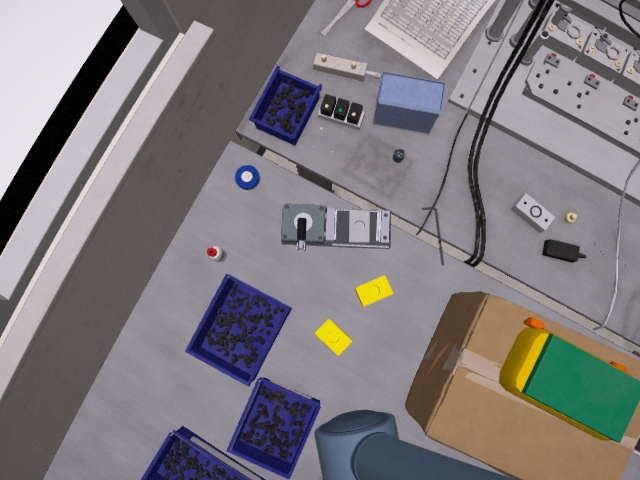

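View pics/s0.png

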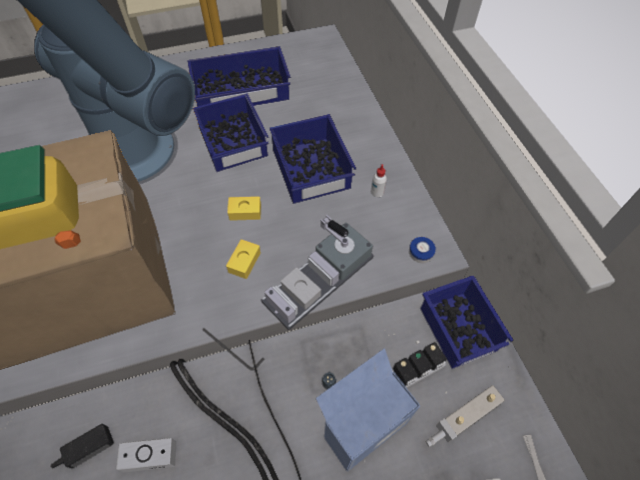

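Top view: the vise runs from pixel (282,225) to (392,228), with the housing on the left, the grey blank at (358,226), and the folded black handle at (302,232). There are yellow look-alikes at (374,291) and (334,337). The one meant is the grey one on the bed. I'll confirm that in an enlarged crop.

Run:
```python
from h import *
a=grab_frame("top")[190:262,272:402]; b=grab_frame("side")[205:335,250:390]
a=cv2.resize(a,None,fx=5,fy=5,interpolation=cv2.INTER_CUBIC)
cv2.imwrite("pics/c1.png",a[:,:,::-1]); cv2.imwrite("pics/c2.png",cv2.resize(b,None,fx=4.5,fy=4.5,interpolation=cv2.INTER_CUBIC)[:,:,::-1])
for n in["top","side"]:
    c,f,R,t=cam(n); print(n,f,-R.T@t)
```

```text
top 487.9055555001954 [0.41029889 0.06446317 1.06965078]
side 474.6850538595752 [ 0.88855598 -0.28893549  0.87075103]
```

View pics/c1.png

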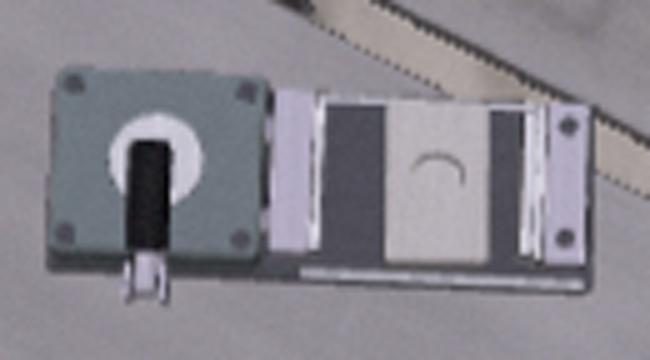

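View pics/c2.png

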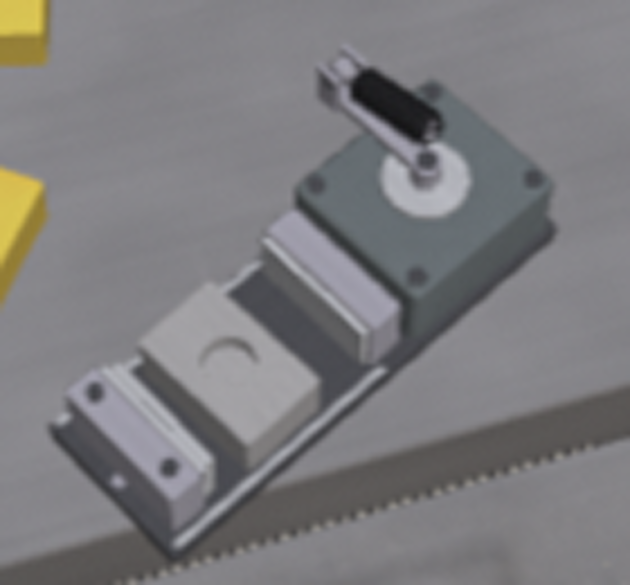

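Run:
```python
from h import *
T=lambda u:np.array(u)/5+[272,190]; S=lambda u:np.array(u)/4.5+[250,205]
bt=atz("top",T([[75,82],[245,92],[240,238],[65,232]]),.057); bs=atz("side",S([[433,90],[315,184],[416,275],[533,178]]),.057)
print(bt[:,:2].round(4).tolist(),bt.mean(0)); print(bs[:,:2].round(4).tolist(),bs.mean(0))
for n,p in(("top",T([[156,157]])),("side",S([[426,183]]))): print("boss",atz(n,p,.060))
# yaw from bolts (vise x dir)
print("free end",atz("top",T([[150,140]]),.095),atz("side",S([[432,128]]),.086))
print("pivot",atz("top",T([[148,275]]),.092),atz("side",S([[342,70]]),.09))
print("stop bolts",atz("top",T([[568,125],[565,238]]),.048),atz("side",S([[94,392],[169,467]]),.048))
print("plate front",atz("top",T([[530,102],[522,255]]),.046)[:,:2],"blank edges",atz("top",T([[387,105],[490,105],[487,263],[387,260]]),.040)[:,:2],"jaw face",atz("top",T([[322,95],[312,250]]),.048)[:,:2])
```

```text
[[0.6212, 0.1544], [0.6146, 0.0826], [0.5524, 0.0863], [0.5571, 0.1597]] [0.58630926 0.12076455 0.057     ]
[[0.5609, 0.1614], [0.5553, 0.0869], [0.619, 0.0824], [0.625, 0.1557]] [0.59003696 0.12158829 0.057     ]
boss [[0.58734712 0.12062624 0.06      ]]
boss [[0.59251408 0.11953853 0.06      ]]
free end [[0.58828619 0.12096596 0.095     ]] [[0.58537946 0.12973331 0.086     ]]
pivot [[0.53347009 0.12314137 0.092     ]] [[0.53741201 0.12377947 0.09      ]]
stop bolts [[ 0.59800593 -0.05438628  0.048     ]
 [ 0.54950273 -0.05092552  0.048     ]] [[ 0.55265063 -0.04962655  0.048     ]
 [ 0.60040444 -0.05267937  0.048     ]]
plate front [[ 0.60882436 -0.03882007]
 [ 0.54305871 -0.03259902]] blank edges [[ 0.61048839  0.02205565]
 [ 0.60917873 -0.02217352]
 [ 0.54085164 -0.01811698]
 [ 0.54341369  0.02439159]] jaw face [[0.61410436 0.04992906]
 [0.54758678 0.0562291 ]]
```

Run:
```python
from h import *
o=observe(); print(o["clock"],o["tcp_rot"].round(3),o["tcp_pos"],o["joint_pos"])
A=np.array([.589,.1207]); x=np.array([-.077,-.997]); y=np.array([.997,-.077])
print("pivot",A-.055*y,"grip",A-.010*y)
for q in range(0,160,10):
    c,s=np.cos(np.radians(q)),np.sin(np.radians(q)); print(q,(A+.055*(-c*y-s*x)).round(4))
```

```text
1.5 [[ 0.963  0.269 -0.   ]
 [ 0.269 -0.963 -0.   ]
 [-0.     0.    -1.   ]] [ 0.15438146 -0.55390988  0.23131897] [-8.07456851e+01  2.16188097e+01  4.64106121e+00  7.30196063e+01
 -1.10472482e-03  8.36784035e+01]
pivot [0.534165 0.124935] grip [0.57903 0.12147]
0 [0.5342 0.1249]
10 [0.5357 0.1344]
20 [0.5389 0.1434]
30 [0.5436 0.1518]
40 [0.5497 0.1592]
50 [0.557  0.1654]
60 [0.5653 0.1703]
70 [0.5742 0.1737]
80 [0.5836 0.1754]
90 [0.5932 0.1755]
100 [0.6027 0.174 ]
110 [0.6117 0.1708]
120 [0.6201 0.1661]
130 [0.6275 0.16  ]
140 [0.6337 0.1527]
150 [0.6386 0.1444]
```

Run:
```python
from h import *
b=atz("top",[[455,295]],0)[0]; print("bottom",b)
print("side bottom",atz("side",[[172,312]],0)[0])
for z in np.arange(0,.4,.05): print(z,atz("top",[[485,292]],z)[0].round(3),proj("side",[[b[0],b[1],z]]).round(0), "green corner",atz("top",[[548,335]],z)[0].round(3),atz("side",[[45,150],[75,215],[66,240]],z)[:,:2].round(3).tolist())
save("top","bx.png",(400,270,640,480),2)
```

```text
bottom [ 0.42437683 -0.20514846  0.        ]
side bottom [ 0.42067131 -0.19861923  0.        ]
0.0 [ 0.428 -0.273  0.   ] [[171. 315.]] green corner [ 0.328 -0.41   0.   ] [[-0.154, -0.142], [0.073, -0.2], [0.118, -0.249]]
0.05 [ 0.428 -0.257  0.05 ] [[164. 305.]] green corner [ 0.332 -0.388  0.05 ] [[-0.094, -0.151], [0.12, -0.205], [0.162, -0.252]]
0.1 [ 0.427 -0.241  0.1  ] [[156. 293.]] green corner [ 0.336 -0.366  0.1  ] [[-0.034, -0.159], [0.167, -0.21], [0.206, -0.254]]
0.15000000000000002 [ 0.426 -0.225  0.15 ] [[148. 280.]] green corner [ 0.34  -0.344  0.15 ] [[0.026, -0.168], [0.214, -0.215], [0.25, -0.256]]
0.2 [ 0.425 -0.21   0.2  ] [[139. 266.]] green corner [ 0.343 -0.322  0.2  ] [[0.085, -0.176], [0.261, -0.22], [0.295, -0.258]]
0.25 [ 0.424 -0.194  0.25 ] [[129. 250.]] green corner [ 0.347 -0.299  0.25 ] [[0.145, -0.184], [0.308, -0.225], [0.339, -0.261]]
0.30000000000000004 [ 0.423 -0.178  0.3  ] [[117. 231.]] green corner [ 0.351 -0.277  0.3  ] [[0.205, -0.193], [0.354, -0.23], [0.383, -0.263]]
0.35000000000000003 [ 0.423 -0.162  0.35 ] [[104. 211.]] green corner [ 0.355 -0.255  0.35 ] [[0.265, -0.201], [0.401, -0.236], [0.427, -0.265]]
```

View pics/bx.png

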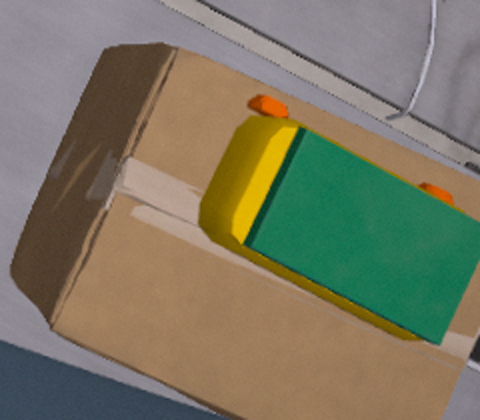

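The box, with its top near 0.21 and a case on it reaching about 0.3, stands between the start and the vise at x up to 0.42 and y below -0.2. I'll lift over it to about 0.47.

drive_tool(rows=[[0,0,8,0,0,0.06,0.05],[0,0,8,0,0,0.06,0.05],[0,0,8,0,0,0.06,0.05],[0,0,8,0,0,0.06,0.05],[0,0,8,0.044,0.02,0,0.05],[0,0,8,0.044,0.02,0,0.05],[0,0,8,0.043,0.02,0,0.05],[0,0,8,0.04,0.03,0,0.05],[0,0,8,0.04,0.03,0,0.05],[0,0,8,0.04,0.03,0,0.05]], grip_force=20)

```text
clock: 2.8
tcp_pos: [0.407, -0.4053, 0.4575]
tcp_rot: [[-0.065, 0.998, 0.0], [0.998, 0.065, -0.0], [-0.0, 0.0, -1.0]]
contact_force: [0.8, 0.9, 0.1]
gripper_width: 0.584
gripper_force: 0.0
```

drive_tool(rows=[[0,0,8,0.032,0.039,0,0.05],[0,0,8,0.032,0.039,0,0.05],[0,0,8,0.031,0.039,0,0.05],[0,0,8,0.02,0.046,0,0.05],[0,0,8,0.02,0.046,0,0.05],[0,0,8,0.02,0.046,0,0.05],[0,0,8,0.008,0.05,-0.03,0.05],[0,0,8,0.008,0.05,-0.03,0.05],[0,0,8,0.008,0.05,-0.03,0.05],[0,0,8,0,0.06,-0.03,0.05]])

```text
clock: 4.05
tcp_pos: [0.5849, 0.056, 0.3381]
tcp_rot: [[-0.994, 0.11, -0.0], [0.11, 0.994, 0.0], [0.0, 0.0, -1.0]]
contact_force: [0.6, 0.2, 0.2]
gripper_width: 0.587
gripper_force: 0.0
```

drive_tool(rows=[[0,0,1,-0.003,0.033,-0.04,0.05],[0,0,0.9,-0.003,0.0325,-0.04,0.05],[0,0,0,0,0,-0.05,0.05],[0,0,0,0,0,-0.05,0.05],[0,0,0,0,0,-0.04,0.05],[0,0,0,0,0,-0.02,0.05],[0,0,0,0,0,-0.014,0.05],[0,0,0,0,0,-0.012,0.05],[0,0,0,0,0,0,0.05]])

```text
clock: 5.18
tcp_pos: [0.5785, 0.12, 0.0731]
tcp_rot: [[-0.997, 0.081, -0.001], [0.081, 0.997, 0.0], [0.001, -0.0, -1.0]]
contact_force: [-0.8, 0.4, 0.3]
gripper_width: 0.585
gripper_force: 0.0
```

Run:
```python
from h import *
o=observe(); print(o["clock"],o["tcp_pos"],o["contact_force"],o["joint_pos"].round(1))
b=cv2.resize(grab_frame("side")[165:295,270:430],None,fx=4,fy=4,interpolation=cv2.INTER_CUBIC); cv2.imwrite("pics/g1.png",b[:,:,::-1])
```

```text
5.175 [0.57849721 0.12001733 0.07305618] [-0.8063561   0.44697877  0.28838436] [ 5.6 28.6 -8.7 52.7  0.  10.2]
```

View pics/g1.png

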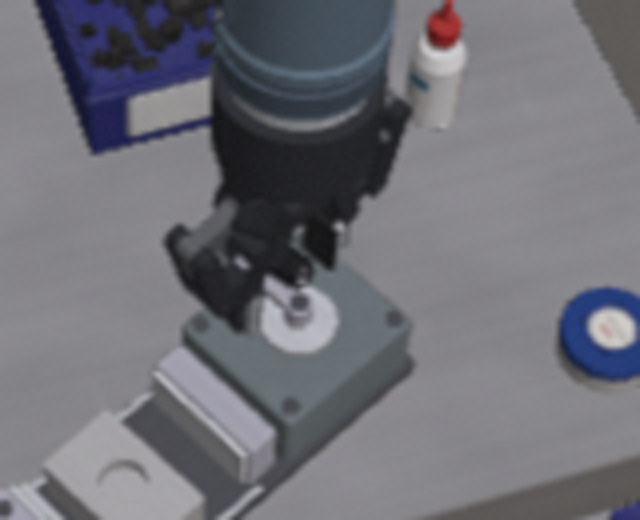

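The fingers straddle the handle: its free end is at crop pixel (303,268), between finger tips at (240,315) and (320,240). Closing.

drive_tool(rows=[[0,0,0,0,0,-0.002,0.03],[0,0,0,0,0,0,0.02],[0,0,0,0,0,0,0.01],[0,0,0,0,0,0,0.01],[0,0,0,0,0,0,0.01]], grip_force=25)

```text
clock: 5.85
tcp_pos: [0.5797, 0.1218, 0.0722]
tcp_rot: [[-0.997, 0.08, 0.002], [0.08, 0.997, 0.004], [-0.002, 0.004, -1.0]]
contact_force: [1.1, 5.3, 0.8]
gripper_width: 0.199
gripper_force: 24.4
```

drive_tool(rows=[[0,0,0,0,0.001,0.0039,0.01],[0,0,0,-0.0007,0,0.0039,0.01],[0,0,0,-0.0008,0.0001,0.0038,0.01],[0,0,0,-0.0012,0.0001,0.0038,0.01],[0,0,0,-0.0015,0.0001,0.0036,0.01],[0,0,0,-0.0018,0.0002,0.0035,0.01],[0,0,0,-0.0021,0.0002,0.0033,0.01],[0,0,0,-0.0024,0.0002,0.0031,0.01],[0,0,0,-0.0027,0.0002,0.0029,0.01],[0,0,0,-0.0029,0.0002,0.0027,0.01]])

```text
clock: 7.1
tcp_pos: [0.5603, 0.1232, 0.1042]
tcp_rot: [[-0.997, 0.08, -0.005], [0.08, 0.997, 0.002], [0.005, 0.002, -1.0]]
contact_force: [0.6, 5.5, -11.1]
gripper_width: 0.202
gripper_force: 25.3
```

drive_tool(rows=[[0,0,0,-0.0031,0.0002,0.0024,0.01],[0,0,0,-0.0033,0.0003,0.0021,0.01],[0,0,0,-0.0035,0.0003,0.0018,0.01],[0,0,0,-0.0036,0.0003,0.0015,0.01],[0,0,0,-0.0037,0.0003,0.0012,0.01],[0,0,0,-0.0038,0.0003,0.0008,0.01],[0,0,0,-0.0039,0.0003,0.0004,0.01],[0,0,0,-0.0039,0.0003,0,0.01],[0,0,0,-0.001,0,0,0.01],[0,0,0,0,0,0,0.01]])

```text
clock: 8.35
tcp_pos: [0.534, 0.1253, 0.1159]
tcp_rot: [[-0.997, 0.081, 0.002], [0.081, 0.997, 0.002], [-0.002, 0.002, -1.0]]
contact_force: [4.8, 4.9, -9.8]
gripper_width: 0.197
gripper_force: 24.6
```

Run:
```python
from h import *
b=grab_frame("side")[165:295,270:430]; a=grab_frame("top")[190:262,260:350]
b=cv2.resize(b,(480,390),interpolation=cv2.INTER_CUBIC); cv2.imwrite("pics/g2.png",b[:,:,::-1])
for n in("top","side"):
  for q in("handle","grip_point","handle_pivot"):print(n,q,[(np.round(d["position"],3).tolist(),round(d["confidence"],2)) for d in recognise(n,q)[:2]])
```

```text
top handle []
top grip_point []
top handle_pivot [([0.592, 0.058, 0.047], 0.74)]
side handle [([0.536, 0.122, 0.126], 0.66)]
side grip_point [([0.54, 0.123, 0.122], 0.53), ([0.579, -0.053, 0.044], 0.22)]
side handle_pivot [([0.543, 0.122, 0.073], 0.57)]
```

View pics/g2.png

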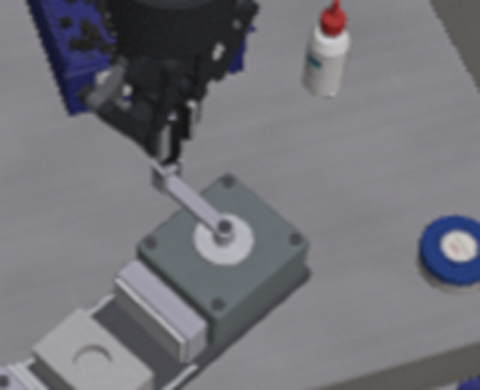

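Run:
```python
from h import *
A=np.array([.589,.1207]); x=np.array([-.077,-.997]); y=np.array([.997,-.077])
P=lambda q:A+.055*(-np.cos(np.radians(q))*y-np.sin(np.radians(q))*x)
for a in range(0,150,5): print(a+5,((P(a+5)-P(a))*1000).round(1).tolist(),"tang",(-x*np.cos(np.radians(a))+y*np.sin(np.radians(a))).round(2))
```

```text
5 [0.6, 4.8] tang [0.08 1.  ]
10 [1.0, 4.7] tang [0.16 0.99]
15 [1.4, 4.6] tang [0.25 0.97]
20 [1.8, 4.5] tang [0.33 0.94]
25 [2.2, 4.3] tang [0.41 0.91]
30 [2.5, 4.1] tang [0.49 0.87]
35 [2.9, 3.8] tang [0.57 0.82]
40 [3.2, 3.6] tang [0.63 0.77]
45 [3.5, 3.3] tang [0.7  0.71]
50 [3.8, 3.0] tang [0.76 0.65]
55 [4.0, 2.6] tang [0.81 0.58]
60 [4.2, 2.3] tang [0.86 0.51]
65 [4.4, 1.9] tang [0.9  0.43]
70 [4.6, 1.5] tang [0.94 0.35]
75 [4.7, 1.1] tang [0.96 0.27]
80 [4.8, 0.7] tang [0.98 0.18]
85 [4.8, 0.3] tang [1.  0.1]
90 [4.8, -0.2] tang [1.   0.01]
95 [4.8, -0.6] tang [ 1.   -0.08]
100 [4.7, -1.0] tang [ 0.99 -0.16]
105 [4.6, -1.4] tang [ 0.97 -0.25]
110 [4.5, -1.8] tang [ 0.94 -0.33]
115 [4.3, -2.2] tang [ 0.91 -0.41]
120 [4.1, -2.5] tang [ 0.87 -0.49]
125 [3.8, -2.9] tang [ 0.82 -0.57]
130 [3.6, -3.2] tang [ 0.77 -0.63]
135 [3.3, -3.5] tang [ 0.71 -0.7 ]
140 [3.0, -3.8] tang [ 0.65 -0.76]
145 [2.6, -4.0] tang [ 0.58 -0.81]
150 [2.3, -4.2] tang [ 0.51 -0.86]
```

drive_tool(rows=[[0,0,0,0,0.002,-0.001,0.01],[0,0,-5,0.0006,0.0048,0,0.01],[0,0,-5,0.001,0.0047,0,0.01],[0,0,-5,0.0014,0.0046,0,0.01],[0,0,-5,0.0018,0.0045,0,0.01],[0,0,-5,0.0022,0.0043,0,0.01],[0,0,-5,0.0025,0.0041,0,0.01],[0,0,-5,0.0029,0.0038,0,0.01]])

```text
clock: 9.75
tcp_pos: [0.5448, 0.1547, 0.1157]
tcp_rot: [[-0.767, 0.641, -0.0], [0.641, 0.767, -0.006], [-0.004, -0.005, -1.0]]
contact_force: [-0.5, -5.4, 1.7]
gripper_width: 0.201
gripper_force: 25.7
```

drive_tool(rows=[[0,0,-5,0.0032,0.0036,0,0.01],[0,0,-5,0.0035,0.0033,0,0.01],[0,0,-5,0.0038,0.003,0,0.01],[0,0,-5,0.004,0.0026,0,0.01],[0,0,-5,0.0042,0.0023,0,0.01],[0,0,-5,0.0044,0.0019,0,0.01],[0,0,-5,0.0046,0.0015,0,0.01],[0,0,-5,0.0047,0.0011,0,0.01],[0,0,-5,0.0048,0.0007,0,0.01]])

```text
clock: 10.88
tcp_pos: [0.5804, 0.1759, 0.1156]
tcp_rot: [[-0.09, 0.996, -0.004], [0.996, 0.09, -0.003], [-0.003, -0.004, -1.0]]
contact_force: [-5.7, -1.6, 3.6]
gripper_width: 0.199
gripper_force: 26.0
```

Run:
```python
from h import *
a=cv2.resize(grab_frame("side")[165:305,260:420],None,fx=3.5,fy=3.5,interpolation=cv2.INTER_CUBIC); cv2.imwrite("pics/g3.png",a[:,:,::-1])
o=observe();print(o["tcp_pos"],o["contact_force"],o["joint_pos"].round(1))
```

```text
[0.58114521 0.17605932 0.11561939] [-4.38607726 -1.9178997   3.28684929] [10.9 28.6 -2.  59.6 -0.1 95.9]
```

View pics/g3.png

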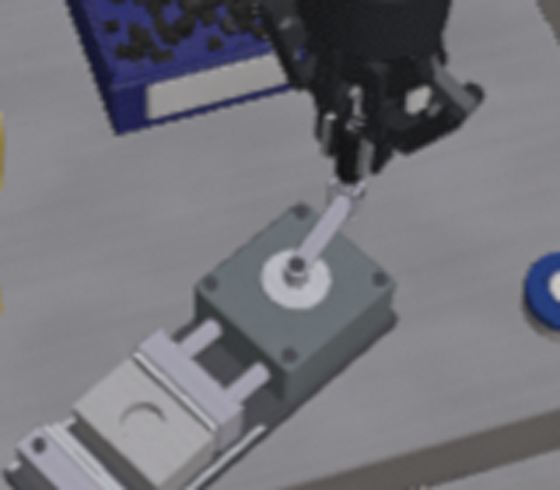

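The crank is at about 80°, with the clevis at crop pixel (347,190). The jaw at (190,380) has just reached the blank at (145,420). Continuing.

drive_tool(rows=[[0,0,-5,0.0048,0.0003,0,0.01],[0,0,-5,0.0048,-0.0002,0,0.01],[0,0,-5,0.0048,-0.0006,0,0.01],[0,0,-5,0.0047,-0.001,0,0.01],[0,0,-5,0.0046,-0.0014,0,0.01]])

```text
clock: 11.55
tcp_pos: [0.6041, 0.1744, 0.1156]
tcp_rot: [[0.337, 0.941, -0.003], [0.941, -0.337, -0.0], [-0.001, -0.003, -1.0]]
contact_force: [-5.8, 1.7, 4.0]
gripper_width: 0.194
gripper_force: 26.0
```

Run:
```python
from h import *
o=observe();print(o["clock"],o["tcp_pos"],o["contact_force"])
for n in("top","side"):
  for q in("nest_blank","back_stop","jaw"):print(n,q,[(np.round(d["position"],3).tolist(),round(d["confidence"],2)) for d in (grab_frame(n) is None or recognise(n,q))[:3]])
a=cv2.resize(grab_frame("top")[200:255,320:400],None,fx=8,fy=8,interpolation=cv2.INTER_CUBIC); cv2.imwrite("pics/g4.png",a[:,:,::-1])
```

```text
11.55 [0.60413282 0.17440502 0.11558584] [-5.83698661  1.7274302   4.02836448]
top nest_blank [([0.578, -0.006, 0.04], 0.89), ([0.442, -0.021, 0.027], 0.66), ([0.348, 0.064, 0.028], 0.61)]
top back_stop [([0.577, -0.046, 0.047], 0.7)]
top jaw [([0.582, 0.032, 0.045], 0.93), ([0.578, -0.005, 0.04], 0.53)]
side nest_blank [([0.588, -0.008, 0.038], 0.86), ([0.35, 0.062, 0.028], 0.71), ([0.444, -0.03, 0.029], 0.6)]
side back_stop [([0.579, -0.056, 0.046], 0.83)]
side jaw [([0.586, 0.033, 0.048], 0.58)]
```

View pics/g4.png

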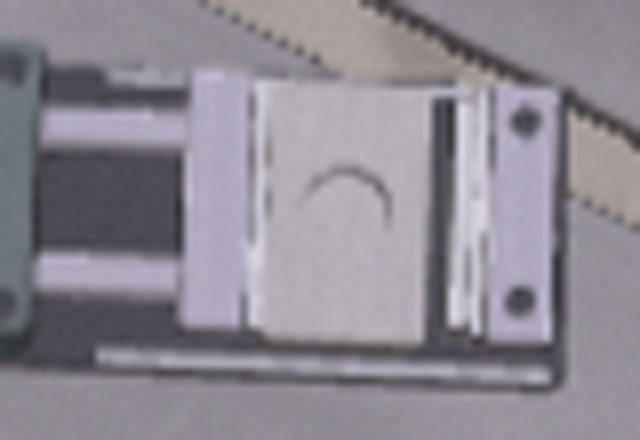

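The top crop shows the jaw against the blank and a gap of about 22 crop px (roughly 6 mm, or 17° of crank) to the plate. I'll approach slowly.

drive_tool(rows=[[0,0,-3,0.0028,-0.001,0,0.01],[0,0,-2,0.0017,-0.0008,0,0.01],[0,0,-2,0.0017,-0.0009,0,0.01],[0,0,-1,0.0009,-0.0004,0,0.01],[0,0,-1,0.0009,-0.0004,0,0.01]])

```text
clock: 12.82
tcp_pos: [0.613, 0.1711, 0.1156]
tcp_rot: [[0.478, 0.878, -0.002], [0.878, -0.478, -0.0], [-0.001, -0.001, -1.0]]
contact_force: [-5.1, 0.3, 4.5]
gripper_width: 0.199
gripper_force: 26.1
```

drive_tool(rows=[[0,0,-1,0.0008,-0.0005,0,0.01],[0,0,-1,0.0008,-0.0005,0,0.01]])

```text
clock: 13.08
tcp_pos: [0.6146, 0.1703, 0.1156]
tcp_rot: [[0.508, 0.861, -0.001], [0.861, -0.508, 0.0], [-0.0, -0.001, -1.0]]
contact_force: [-5.1, 2.6, 4.0]
gripper_width: 0.198
gripper_force: 26.1
```

drive_tool(rows=[[0,0,-1,0.0008,-0.0005,0,0.01],[0,0,0,0,0,0,0.01]])

```text
clock: 13.32
tcp_pos: [0.6156, 0.1697, 0.1156]
tcp_rot: [[0.523, 0.853, -0.001], [0.853, -0.523, 0.0], [-0.0, -0.001, -1.0]]
contact_force: [-5.5, 1.5, 4.5]
gripper_width: 0.202
gripper_force: 26.1
```

drive_tool(rows=[[0,0,-1,0.0008,-0.0005,0,0.01],[0,0,-1,0.0008,-0.0005,0,0.01],[0,0,0,0,0,0,0.01]])

```text
clock: 13.7
tcp_pos: [0.6173, 0.1688, 0.1156]
tcp_rot: [[0.552, 0.834, -0.001], [0.834, -0.552, 0.0], [-0.0, -0.001, -1.0]]
contact_force: [-5.1, 1.9, 5.0]
gripper_width: 0.199
gripper_force: 26.1
```

drive_tool(rows=[[0,0,-1,0.0008,-0.0005,0,0.01],[0,0,0,0,0,0,0.01]])

```text
clock: 13.95
tcp_pos: [0.6181, 0.1683, 0.1156]
tcp_rot: [[0.567, 0.824, -0.001], [0.824, -0.567, 0.0], [-0.0, -0.001, -1.0]]
contact_force: [-4.6, 1.1, 4.4]
gripper_width: 0.195
gripper_force: 26.1
```

drive_tool(rows=[[0,0,-1,0.0008,-0.0005,0,0.01],[0,0,0,0,0,0,0.01]])

```text
clock: 14.2
tcp_pos: [0.6188, 0.1679, 0.1156]
tcp_rot: [[0.581, 0.814, -0.001], [0.814, -0.581, 0.0], [-0.0, -0.001, -1.0]]
contact_force: [-4.8, 1.3, 5.6]
gripper_width: 0.202
gripper_force: 26.1
```

drive_tool(rows=[[0,0,-1,0.0008,-0.0005,0,0.01],[0,0,0,0,0,0,0.01]])

```text
clock: 14.45
tcp_pos: [0.619, 0.1678, 0.1155]
tcp_rot: [[0.595, 0.804, -0.002], [0.804, -0.595, 0.001], [-0.0, -0.003, -1.0]]
contact_force: [-6.5, 3.0, 6.4]
gripper_width: 0.199
gripper_force: 26.3
```

drive_tool(rows=[[0,0,-1,0.0008,-0.0005,0,0.01],[0,0,0,0,0,0,0.01]])

```text
clock: 14.7
tcp_pos: [0.6191, 0.1677, 0.1155]
tcp_rot: [[0.608, 0.794, -0.003], [0.794, -0.608, 0.002], [-0.0, -0.004, -1.0]]
contact_force: [-7.3, 2.9, 6.2]
gripper_width: 0.202
gripper_force: 26.4
```

drive_tool(rows=[[0,0,-1,0.0008,-0.0005,0,0.01],[0,0,0,0,0,0,0.01]])

```text
clock: 14.95
tcp_pos: [0.6192, 0.1676, 0.1155]
tcp_rot: [[0.622, 0.783, -0.005], [0.783, -0.622, 0.003], [-0.001, -0.005, -1.0]]
contact_force: [-9.6, 4.4, 8.8]
gripper_width: 0.197
gripper_force: 26.5
```

Run:
```python
from h import *
a=cv2.resize(grab_frame("top")[200:255,320:400],None,fx=8,fy=8,interpolation=cv2.INTER_CUBIC); cv2.imwrite("pics/g5.png",a[:,:,::-1])
g=a[150:260].mean(2).mean(0); print(g[400:500:4].round(0).tolist())
```

```text
[170.0, 168.0, 167.0, 170.0, 175.0, 180.0, 180.0, 178.0, 178.0, 178.0, 181.0, 176.0, 154.0, 147.0, 177.0, 206.0, 202.0, 194.0, 199.0, 203.0, 200.0, 191.0, 177.0, 168.0, 171.0]
```

The TCP has stalled at x = 0.6192 and the tangential force went from 4.8 N to about 10.5 N, which is about 16 N of clamping. That is firm enough. I'll ease off slightly, release and rise.

drive_tool(rows=[[0,0,0,-0.001,0.0006,0,0.01],[0,0,0,-0.001,0.0006,0,0.01],[0,0,0,0,0,0,0.05],[0,0,0,0,0,0,0.05],[0,0,0,0,0,0,0.05],[0,0,0,0,0,0,0.05]])

```text
clock: 15.75
tcp_pos: [0.6204, 0.1671, 0.1151]
tcp_rot: [[0.624, 0.781, 0.0], [0.781, -0.624, -0.0], [0.0, 0.0, -1.0]]
contact_force: [0.2, 0.4, -0.5]
gripper_width: 0.587
gripper_force: 0.0
```

drive_tool(rows=[[0,0,0,0,0,0.01,0.05],[0,0,0,0,0,0.03,0.05],[0,0,0,0,0,0.05,0.05],[0,0,0,0,0,0.06,0.05],[0,0,0,-0.04,0.03,0.03,0.05],[0,0,0,-0.05,0.03,0,0.05],[0,0,0,-0.05,0.03,0,0.05],[0,0,0,0,0,0,0.05]])

```text
clock: 16.75
tcp_pos: [0.4769, 0.2588, 0.2966]
tcp_rot: [[0.621, 0.784, 0.0], [0.784, -0.621, 0.0], [0.0, -0.0, -1.0]]
contact_force: [0.9, -0.4, 0.0]
gripper_width: 0.584
gripper_force: 0.0
```

Run:
```python
from h import *
a=grab_frame("top")[190:262,272:402]; b=grab_frame("side")[195:335,250:390]
a=cv2.resize(a,(650,360),interpolation=cv2.INTER_CUBIC); b=cv2.resize(b,(560,560),interpolation=cv2.INTER_CUBIC)
cv2.imwrite("pics/f1.png",a[:,:,::-1]); cv2.imwrite("pics/f2.png",b[:,:,::-1])
o=observe();print(o["clock"],o["tcp_pos"],o["contact_force"])
for n in("top","side"):
  for q in("handle","grip_point"):print(n,q,[(np.round(d["position"],3).tolist(),round(d["confidence"],2)) for d in recognise(n,q)[:2]])
  print(n,proj(n,[[.620,.166,.086],[.620,.166,.144]]))
```

```text
16.85 [0.48029352 0.25746117 0.29610315] [ 1.12874723 -0.89955742 -0.73200958]
top handle [([0.614, 0.169, 0.138], 0.57)]
top grip_point [([0.608, 0.166, 0.148], 0.56)]
top [[280.12122576 204.30101564]
 [276.96055813 198.16453481]]
side handle [([0.62, 0.16, 0.132], 0.64)]
side grip_point []
side [[371.1778551  232.12745918]
 [374.25578489 215.16040834]]
```

View pics/f2.png

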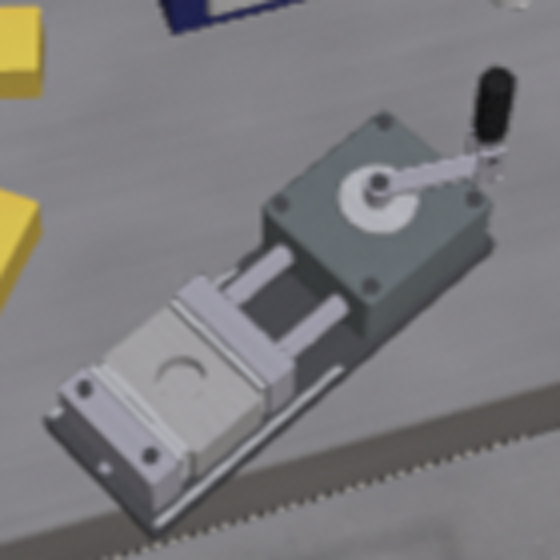

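The side crop shows the handle standing upright, with its base at (488,150) and tip at (497,75). That matches the projected vertical line. The blank at (185,385) is trapped square between the jaw and the plate. The gripper is clear.

```bash
python3 -c "
from workcell import *
print(finish_job())"
```

```text
the job is handed in; nothing more can be done
None
```

The job is handed in at about 17 s of the 51 s allowed: the handle is upright and released, and the grey blank is held against the packing plate at roughly 16 N while tightening (estimated from handle force; up to about 12 N should remain after letting go).

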